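# Fold out the crank and clamp a circuit board in its holder

## Task

The circuit board lies loose in the board holder: fold the handwheel's handle out until it stands fully upright, then crank the wheel clockwise until the sliding jaw has pushed the board home into the fixed jaw and grips it firmly, so that it cannot slip, but without overtightening, which would bow the board (stop at the first clear rise in resistance). Move the jaw and board by the crank only, without touching them, disturb nothing else on the bench, and let go with the handle left standing up.

Things in the scene. Friction and masses are not known exactly. Their poses are not given: they have to be found in the camera images.
- holder: Bench board holder on the table; it does not move. Grey base plate 190 (x) x 345 (y) mm, fixed aluminium jaw at its +y end, sliding jaw, black gearbox with a handwheel at its -y end. Origin: on the table under the middle; z up, y runs from the wheel towards the fixed jaw. The board lies on two support bars whose tops are 50 mm high.
- fixed_jaw (a point): Front edge of the fixed jaw's lip (lip underside 60 mm above the table), at holder y = +122 mm. Under the lip is a groove for the board's +y edge; a black edge stop hidden in it has its face anywhere from 5 to 17 mm beyond this point in +y (set for earlier boards, not measured). Axes as the holder's.
- board: Circuit board, green, 140 (x) x 110 (y) x 2.4 mm, about 0.2 kg, with a white connector and an aluminium bar (up to 23 mm high) near its +x edge. Origin: centre of its underside. It starts loose on the support bars between the jaws, turned at most a few degrees.
- jaw: Sliding jaw: aluminium beam with black rubber face blocks (yield 1 mm for 16 N), 160 mm long in x, top 71 mm above the table. A rack drives it along the holder's +y, 8 mm for each radian of the wheel. Origin: at table height, 2 mm in front (+y) of its face; a lip overhangs the board's edge by 6 mm. A firm grip is 10 to 20 N of jaw force; more than 25 N bows the board.
- jaw_face (a point): Centre of the sliding jaw's black face, 51 mm above the table, which meets the board's -y edge. Axes as the holder's.
- wheel_center (a point): Centre of the handwheel's top face, 86 mm above the table, on its vertical axis (at holder x 0, y -125 mm). The wheel is an aluminium disc, 116 mm in diameter, 8 mm thick. x points from the axis to the handle's hinge.
- wheel (a joint): Wheel angle, rad, growing clockwise seen from above, which closes the jaw: 0 (face at holder y -47 mm) to 10.2; starts from 0 to 2.2. Turning takes about 0.12 N m (2.7 N at the handle while it moves, less in a pause) and it stays where left, so a closed jaw keeps up to 14 N. Each 10 N of jaw force adds about 0.08 N m (1.8 N at the handle).
- handle_hinge (a point): Hinge of the folding handle, 45 mm out from the wheel's axis, 106 mm above the table (20 mm above the wheel's face), between two steel lugs.
- grip_mid (a point): Point on the handle's centre line, 40 mm from the hinge. Handle: black round grip, 19 mm in diameter, from 12 to 70 mm from the hinge, orange band at its free end; it spins freely about its own length. Folded (start), it lies level across the wheel from the hinge past the axis, 10.5 mm above the wheel's face; folded out, it stands upright over the hinge, end 176 mm above the table.
- handle (a joint): Fold angle of the handle, rad: 0 folded flat (start), 1.571 upright against a solid stop. Hinge axis level, at right angles to the line from hinge to wheel axis. The hinge is stiff (about 0.07 N m) and stays where it is left.
- braid_spool: Bystander: turquoise spool, 60 mm across, 15 mm high, lying flat. Origin: centre of its underside.
- solder_sucker: Bystander: black pen-shaped solder sucker, 172 mm long (along its y), 20 mm thick, lying beside the holder. Origin: centre of its underside.
- flux_bottle: Bystander: small clear bottle with red cap, 34 mm in diameter, 85 mm tall. Origin: centre of its underside.
- parts_tray: Bystander: grey divided tray, 75 x 110 x 22 mm. Origin: centre of its underside.
Mind the look-alikes: they are no part of the job. Of the things like the board, leave any that is red; of the rest the larger one is meant.

How it is judged (in metres and radians):
On the way, in this order (a step that is already met when the one before it is completed fails the run):
1. the handle is folded fully out (standing upright) (value of joint handle above 1.45 rad), for 0.2 s.
2. the board is gripped between the jaws, the handle still up (contact force between board and jaw above 6 N and value of joint handle above 1.2 rad), for 0.2 s.
At the end, for the whole second after the job is handed in: The sliding jaw presses on the board with 5 to 25 N, the board lies level (within 0.04 rad) and at rest against the fixed jaw's stop, the handle stands up (more than 1.3 rad), and the robot has let go (contact force between board and jaw above 5 N and value of joint handle above 1.3 rad and angle between board's own z axis and vertical below 0.04 rad and linear speed of board below 0.01 m/s); the robot touches nothing.
It fails at once if the jaw presses on the board with more than 25 N (overtightened) (contact force between board and jaw above 25 N).
It fails at once if the wheel is turned by more than about 1 rad before the handle is folded out (distance of jaw from where it was at the start of the episode above 0.008 m and value of joint handle below 1 rad).
It fails at once if the robot touches the board or pushes the jaw (contact force between any of the fingers, the arm and board above 0.5 N or contact force between any of the fingers, the arm and jaw above 0.5 N).
It fails at once if a bystander is moved by more than 15 mm (distance of any of braid_spool, solder_sucker, flux_bottle, parts_tray from where it was at the start of the episode above 0.015 m).
It also fails if it takes over 72 s, if anything falls off the work surface, if the arm or the gripper's body presses on something with over 40 N, if the wrist force passes 120 N, or if a joint passes its speed limit or range.

## Robot

A 6-joint arm with a two-finger parallel gripper is mounted at the origin on the work surface. World frame = base frame: x ahead of the robot, y to its left, z up, the work surface at z = 0. Lengths are in mm, angles in rad, forces in N, time in s.
With the tool pointing down it reaches from about 350 to 850 mm from the base axis. Payload 8.1 kg.
Tool frame: the origin (TCP) lies between the finger pads; the fingertips stand 19 mm ahead of it and the grasp point (between the pads) is the TCP; z points along the fingers, y is the direction in which the jaws open and shut (so a half turn about z gives the same grasp; the last joint's range is limited). The gripper opens to 93 mm and grips with 3 to 60 N. Pads are 15 mm wide; open, the fingers measure 128 mm over their backs; the gripper's body (75 mm by 188 mm) begins 65 mm behind the grasp point.
Start: joints at [1.199, 0.13, 1.488, -0, 1.523, -0.085], TCP at [169.709, 575.504, 237.635] pointing down, gripper open.
Joint ranges: [-2.96, 2.96], [-0.89, 2.26], [0.02, 2.5], [-1.34, 4.48], [0, 2.73], [-2.66, 2.66]. Speed limits (rad/s): [2.39, 2.39, 2.79, 3.14, 3.14, 3.14].

## Interface

Orientations are given as a unit quaternion [x, y, z, w].
In Python, from station import bot, capture, camera_params gives the robot as it stands. Calls block until the motion is done:
- bot.move_to(position, orientation): joint-space move of the TCP to a pose.
- bot.line_to(position, frame=None, vel=150, contact_N=None): straight line of the TCP; frame=None keeps the orientation; vel is the mean speed in mm/s. With contact_N (N) it stops when the force on the tool has changed by that much, and returns True; else False.
- bot.goto_joints(angles): joint-space move.
- bot.gripper_to(opening): finger opening in mm; the grip force is fixed at half the most; returns when the fingers have stopped.
- bot.wait(seconds).
- bot.inverse_kinematics(position, orientation): joint angles nearest the present ones, or None.
- capture(name): name is "side" or "top"; returns the picture (480x640x3 uint8, red, green, blue); there is no depth.
- camera_params(name): a dict with "intrinsics" (3x3 intrinsics, pixels), "origin" and "attitude" of the camera in the world. Camera axes: x right, y up, looking along -z (the intrinsics and any distortion apply to the point x, -y, -z); pixel columns grow to the right and rows downward; lengths in mm; the calibration is good to about 2 mm. A picture is of the moment at which its call begins. camera_params takes no time and is no camera call.
A pose or a line that the arm cannot do raises bot.Unreachable and nothing moves.
- bot.sign_off(): hands the job in, once; it reports no verdict.
Readings, each from a call of its own:
- bot.current_t(): time.
- bot.current_joints(): joint angles.
- bot.current_joint_velocities(): joint speeds.
- bot.current_tau(): joint torques, N m.
- bot.current_tcp_pos(): TCP position.
- bot.current_orientation(): TCP orientation.
- bot.current_ft_force(): force on the tool from outside, world axes, zero at the start.
- bot.current_wrist_torque(): the same for the moment, N m.
- bot.current_opening(): finger opening in mm.
Only numpy, scipy, OpenCV 4.12 (cv2) and the standard library are available. Lean on these libraries where they do the work, as an engineer would, in place of code of your own. Each camera call takes 0.05 s, during which the arm holds its last target. There are 200 camera calls.

## Working session

There is one attempt and no reset: what is moved stays moved. The work goes in short steps, each a Python script; the robot and the scene stay as the last script left them, time stands still between calls to the robot, and variables do not carry over. Pictures are saved under pics/ and viewed, about 8 in all and at most 12, crops included, and the job is handed in when it is done.

```bash
ls; mkdir -p pics; python3 - <<'E'
from station import bot,capture,camera_params
import cv2
for n in("top","side"):
    p=camera_params(n);print(n,p)
    cv2.imwrite(f"pics/{n}0.png",capture(n)[:,:,::-1])
print(bot.current_t(),bot.current_orientation(),bot.current_opening())
E
```

```text
pics
top {'intrinsics': array([[463.86944309,   0.        , 321.23395059],
       [  0.        , 463.86944309, 233.10333145],
       [  0.        ,   0.        ,   1.        ]]), 'origin': array([419.30519314,  92.83527864, 974.33522263]), 'attitude': array([ 0.07771809, -0.07939737, -0.68760954,  0.71752984])}
side {'intrinsics': array([[474.85215235,   0.        , 318.30448374],
       [  0.        , 474.85215235, 246.31569749],
       [  0.        ,   0.        ,   1.        ]]), 'origin': array([ 164.08760673, -474.45809401,  528.36468242]), 'attitude': array([ 0.46916009, -0.15666606, -0.28393761,  0.82141585])}
0.1 [ 1.42903609e-01  9.89736257e-01 -8.13832550e-04 -1.94051026e-04] 92.97284227580043
```

View pics/top0.png

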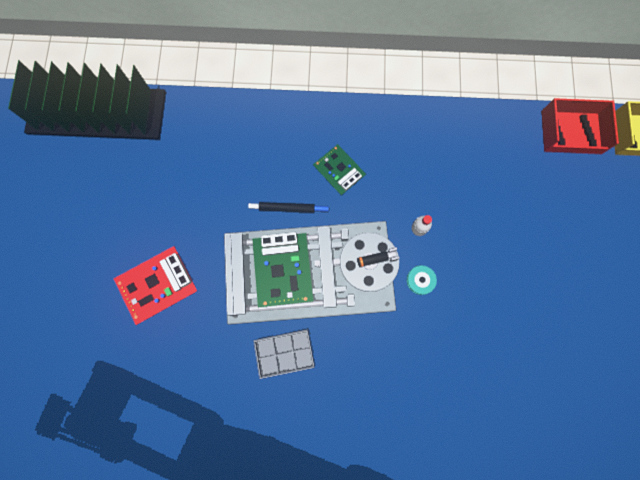

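View pics/side0.png

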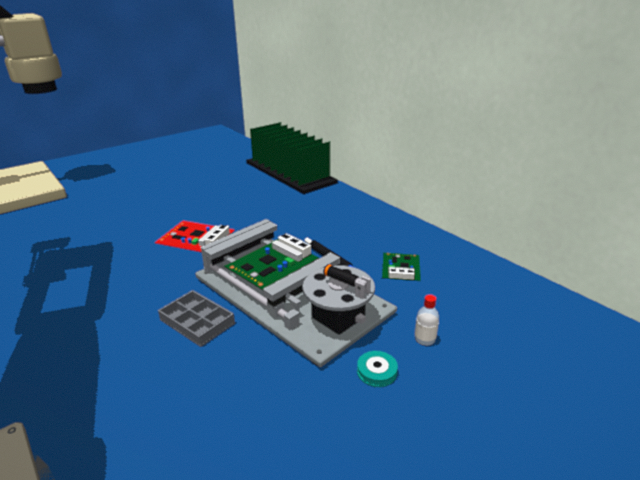

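```bash
cat > h.py <<'E'
import numpy as np,cv2
from scipy.spatial.transform import Rotation as R
from station import bot,capture,camera_params
def ray(n,uv):
    p=camera_params(n);K=p["intrinsics"];d=np.array([(uv[0]-K[0,2])/K[0,0],-(uv[1]-K[1,2])/K[1,1],-1.])
    return p["origin"],R.from_quat(p["attitude"]).apply(d)
def plane(n,uv,z):
    o,d=ray(n,uv);return o+d*(z-o[2])/d[2]
def tri(u1,u2):
    A=np.zeros((3,3));b=np.zeros(3);rs=[ray("top",u1),ray("side",u2)]
    for o,d in rs:
        d=d/np.linalg.norm(d);P=np.eye(3)-np.outer(d,d);A+=P;b+=P@o
    x=np.linalg.solve(A,b);return x
def proj(n,X):
    p=camera_params(n);K=p["intrinsics"];c=R.from_quat(p["attitude"]).inv().apply(np.asarray(X)-p["origin"])
    return np.array([K[0,2]-K[0,0]*c[0]/c[2],K[1,2]+K[1,1]*c[1]/c[2]])
E
python3 - <<'E'
from h import *
u={}
for n,(x0,x1,y0,y1) in dict(top=(330,405,225,300),side=(295,385,250,330)).items():
    im=cv2.imread(f"pics/{n}0.png");hsv=cv2.cvtColor(im,cv2.COLOR_BGR2HSV)
    m=cv2.inRange(hsv,(5,120,100),(22,255,255));m[:y0]=0;m[y1:]=0;m[:,:x0]=0;m[:,x1:]=0
    v,w=np.nonzero(m);u[n]=(w.mean(),v.mean());print(n,u[n],len(v))
    c=cv2.resize(im[y0:y1,x0:x1],None,fx=5,fy=5,interpolation=cv2.INTER_CUBIC)
    cv2.imwrite(f"pics/c_{n}.png",c)
a=cv2.imread("pics/c_top.png");b=cv2.imread("pics/c_side.png")
o=np.zeros((400,830,3),np.uint8);o[:375,:375]=a;o[:400,380:830]=b;cv2.imwrite("pics/c.png",o[:, :800])
print("band",tri(u["top"],u["side"]),plane("top",u["top"],106))
im=cv2.imread("pics/top0.png");hsv=cv2.cvtColor(im,cv2.COLOR_BGR2HSV)
m=255-cv2.inRange(hsv,(100,120,0),(125,255,255));m[:215]=0;m[328:]=0;m[:,:215]=0;m[:,400:]=0
c=max(cv2.findContours(m,0,1)[0],key=cv2.contourArea);q=cv2.boxPoints(cv2.minAreaRect(c));print("plate px",q)
P=np.array([plane("top",x,10)for x in q]);print(P,P.mean(0),[np.linalg.norm(P[i]-P[i-1]) for i in range(4)])
E
```

```text
top (np.float64(361.1363636363636), np.float64(261.3181818181818)) 22
side (np.float64(326.7317073170732), np.float64(268.5121951219512)) 41
band [561.8252923   18.61972391 111.31808624] [564.42829756  17.10716828 106.        ]
plate px [[219.68414 232.99863]
 [396.00623 219.07846]
 [403.20996 310.32553]
 [226.88788 324.2457 ]]
[[628.49283399 311.08567583  10.        ]
 [675.47918251 -64.07700367  10.        ]
 [482.25839558 -80.09587723  10.        ]
 [439.02969377 279.28592537  10.        ]] [556.31502646 111.54968008  10.        ] [np.float64(192.1132625100299), np.float64(378.0935770839945), np.float64(193.88366824205366), np.float64(361.97237559529157)]
```

View pics/c.png

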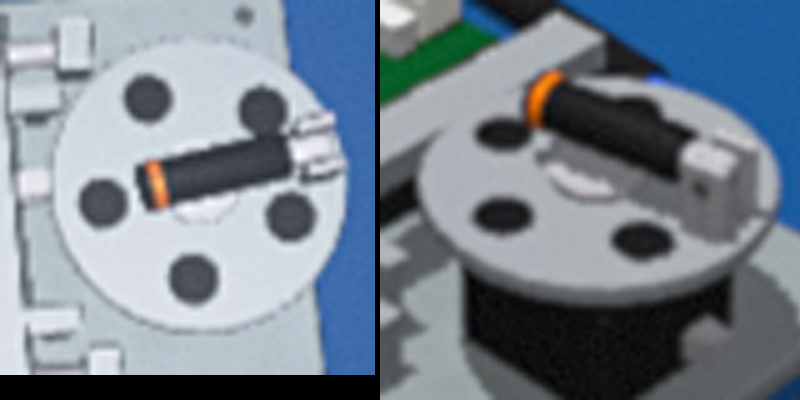

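```bash
python3 - <<'E'
from h import *
c=plane("top",(369.5,260.8),86);b=plane("top",(361.1,261.3),106);l=plane("top",((318+.5)/5-.5+330,(147+.5)/5-.5+225),110)
cs=plane("side",((600-380)/5+295-.4,(187)/5+250-.4),86)
print("wheel",c,"side",cs,"band",b,"lug",l)
d=(l-b)[:2];d/=np.linalg.norm(d);print("dir",d, "hinge from band",b[:2]+66*d,"from centre",c[:2]+45*d, "ctr->band perp",np.cross(d,(b-c)[:2]),"along",d@(b-c)[:2])
r=np.array([*d,0]);t=np.cross([0,0,1],r);H=np.array([*(c[:2]+45*d),106.])
for s in(1,-1):
  for off in (0,):
    for a in np.radians([0,20,40,60,75,90]):
        zt=-np.array([0,0,1])*np.cos(a)-r*np.sin(a)
        yt=s*t;xt=np.cross(yt,zt)
        q=R.from_matrix(np.c_[xt,yt,zt]).as_quat()
        hd=-r*np.cos(a)+np.array([0,0,1])*np.sin(a)
        p=H+45*hd-6*zt
        j=bot.inverse_kinematics(p,q);print(s,np.degrees(a),p.round(),None if j is None else np.round(j,2))
E
```

```text
wheel [569.48345021  -0.82466488  86.        ] side [565.18118622  -4.34114032  86.        ] band [564.4601721  17.1768318 106.       ] lug [580.37986593 -42.91367469 110.        ]
dir [ 0.25609375 -0.96665195] hinge from band [581.36235952 -46.62219688] from centre [581.00766891 -44.32400261] ctr->band perp -0.24569081627306844 along -18.6876119884455
1 0.0 [569.  -1. 112.] [-0.09  0.14  1.71 -0.    1.29 -0.35]
1 20.0 [571.  -5. 127.] [-0.29  0.27  1.58  0.3   1.48 -0.6 ]
1 40.0 [573. -15. 140.] [-0.44  0.47  1.42  0.52  1.72 -0.74]
1 59.99999999999999 [577. -28. 148.] [-0.53  0.72  1.24  0.72  1.96 -0.79]
1 75.0 [580. -39. 151.] [-0.58  0.92  1.11  0.87  2.13 -0.78]
1 90.0 [583. -50. 151.] [-0.6   1.12  0.98  1.05  2.28 -0.72]
-1 0.0 [569.  -1. 112.] None
-1 20.0 [571.  -5. 127.] [-0.29  0.27  1.58  0.3   1.48  2.54]
-1 40.0 [573. -15. 140.] [-0.44  0.47  1.42  0.52  1.72  2.4 ]
-1 59.99999999999999 [577. -28. 148.] [-0.53  0.72  1.24  0.72  1.96  2.35]
-1 75.0 [580. -39. 151.] [-0.58  0.92  1.11  0.87  2.13  2.36]
-1 90.0 [583. -50. 151.] [-0.6   1.12  0.98  1.05  2.28  2.42]<stdin>:5: DeprecationWarning: Arrays of 2-dimensional vectors are deprecated. Use arrays of 3-dimensional vectors instead. (deprecated in NumPy 2.0)
```

```bash
cat >> h.py <<'E'
C=np.array([568.,-2.,86.]);d=np.array([.256,-.967,0]);d/=np.linalg.norm(d);r0=d;t0=np.cross([0,0,1],r0);Hg=C+45*r0+[0,0,20]
def fold(a,L=42,off=5):
    zt=-np.array([0,0,1])*np.cos(a)-r0*np.sin(a);yt=t0;xt=np.cross(yt,zt)
    hd=-r0*np.cos(a)+np.array([0,0,1])*np.sin(a)
    return Hg+L*hd-off*zt,R.from_matrix(np.c_[xt,yt,zt]).as_quat()
E
python3 - <<'E'
from h import *
p,q=fold(0)
bot.move_to(p+[0,0,100],q);bot.gripper_to(50)
print(bot.line_to(p,q,80,contact_N=6),bot.current_tcp_pos(),bot.current_ft_force())
bot.gripper_to(0);print(bot.current_opening(),bot.current_ft_force(),bot.current_t())
cv2.imwrite("pics/s1.png",cv2.resize(capture("side")[200:380,250:450,::-1],None,fx=3,fy=3))
E
```

```text
False [569.29713166  -4.96981476 111.7658512 ] [ 0.66896185 -0.17487549  0.59188461]
18.011264132795986 [ 6.33850688  2.12994605 -2.31282715] 5.475
```

View pics/s1.png

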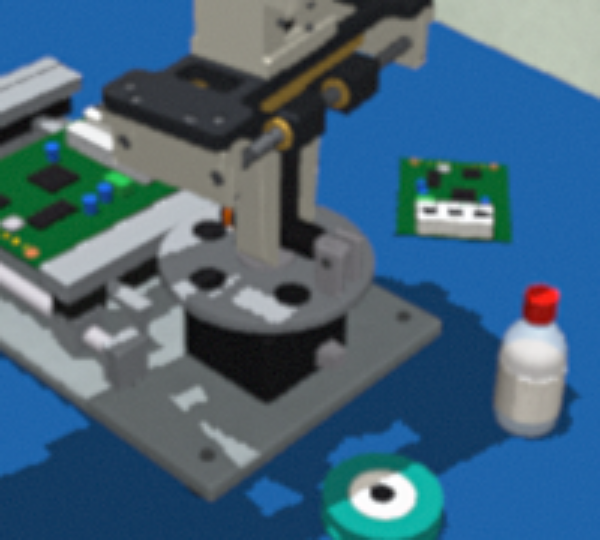

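The fingers straddle and hold the handle (opening 18 mm), with the orange band just visible at (228,215) in the crop. I start folding.

```bash
python3 - <<'E'
from h import *
for a in np.radians(np.arange(10,91,10)):
    p,q=fold(a);hit=bot.line_to(p,q,50,contact_N=25)
    f=bot.current_ft_force();print(round(np.degrees(a)),hit,"r %.1f t %.1f z %.1f"%(f@r0,f@t0,f[2]),round(bot.current_opening(),1))
    if hit:break
print(bot.current_tcp_pos(),bot.current_t())
cv2.imwrite("pics/s2.png",cv2.resize(capture("side")[180:380,250:450,::-1],None,fx=3,fy=3))
E
```

```text
10 False r -2.0 t 8.7 z 0.0 18.2
20 False r -2.1 t 7.4 z -1.1 18.3
30 False r -2.3 t 6.0 z 0.5 18.0
40 False r -3.9 t 3.5 z 2.9 17.8
50 False r -6.0 t 2.8 z 5.1 17.8
60 False r -4.5 t 0.3 z 8.5 18.3
70 True r 2.1 t -2.1 z -14.2 18.3
[574.36716425 -33.2848451  138.0141743 ] 7.6833
```

View pics/s2.png

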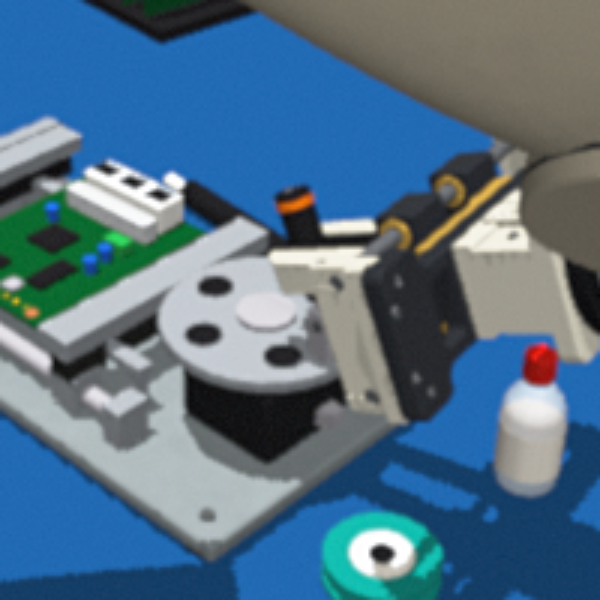

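The handle is at about 65–75° (orange band at (295,203) in the crop) and stays there by friction. I release it, back off and finish from above with a vertical tool.

```bash
python3 - <<'E'
from h import *
Rm=R.from_quat(bot.current_orientation()).as_matrix();print("tool z",Rm[:,2].round(2), "tilt",np.degrees(np.arccos(-Rm[2,2])))
bot.gripper_to(60);print(bot.current_ft_force())
p=np.array(bot.current_tcp_pos());print(p,"r",(p-C)@r0,"t",(p-C)@t0)
bot.line_to(p-60*Rm[:,2]+[0,0,15],None,150)
p2=np.array(bot.current_tcp_pos());bot.line_to(p2+[0,0,90],None,200)
_,q=fold(0);bot.move_to(C+20*r0+[0,0,200],q)
print(bot.current_ft_force(),bot.current_t())
bot.move_to(np.array([480.,150,350]),q)
t=capture("top");s=capture("side")
u={}
for n,im in(("top",t),("side",s)):
    im=im[:,:,::-1].copy();cv2.imwrite(f"pics/{n}3.png",im);hsv=cv2.cvtColor(im,cv2.COLOR_BGR2HSV)
    m=cv2.inRange(hsv,(5,120,100),(22,255,255));m[:215]=0;m[330:]=0;m[:,:300]=0;m[:,420:]=0
    m=cv2.morphologyEx(m,cv2.MORPH_CLOSE,np.ones((3,3)));k,lab,st,ce=cv2.connectedComponentsWithStats(m);print(n,[(st[i,4],ce[i]) for i in range(1,k) if st[i,4]>8])
    i=1+np.argmax(st[1:,4]);u[n]=ce[i]
B=tri(u["top"],u["side"]);print("band",B,"r",(B-C)@r0,"t",(B-C)@t0)
for z in(165,170):P=plane("top",u["top"],z);print((P-C)@r0,(P-C)@t0)
o=np.zeros((400,800,3),np.uint8)
o[:,:400]=cv2.resize(cv2.imread("pics/top3.png")[212:312,325:425],(400,400));o[:,400:]=cv2.resize(cv2.imread("pics/side3.png")[235:345,285:395],(400,400))
cv2.imwrite("pics/c3.png",o)
E
```

```text
tool z [-0.24  0.89 -0.39] tilt 66.79238249841221
[ 0.51784281  0.13406207 -0.85677258]
[578.32224093 -34.00307125 148.231955  ] r 33.57897178917388 t 1.7882619958652577
[ 0.37408259 -0.278614    0.44530678] 10.675
top []
side [(np.int32(43), array([350.20930233, 247.51162791]))]
band [570.16606482 -27.95201237 169.30086897] r 25.642096654129777 t -4.547709544015421
28.824381093133695 -1.8729315514100446
27.844839939832287 -2.599452421044414
```

View pics/c3.png

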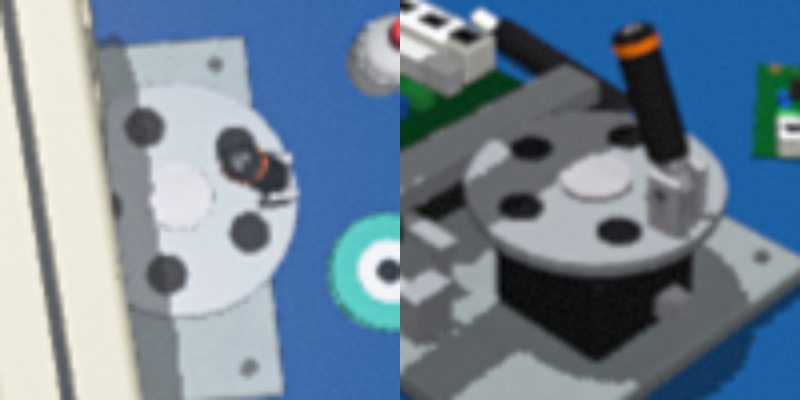

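```bash
cat >> h.py <<'E'
def vq(sgn=1):
    zt=np.array([0,0,-1.]);yt=sgn*r0;return R.from_matrix(np.c_[np.cross(yt,zt),yt,zt]).as_quat()
def rep(tag=""):
    f=bot.current_ft_force();p=np.array(bot.current_tcp_pos());print(tag,"p r%.1f t%.1f z%.1f"%((p-C)@r0,(p-C)@t0,p[2]),"F r%.2f t%.2f z%.2f"%(f@r0,f@t0,f[2]),"op %.1f T %.2f"%(bot.current_opening(),bot.current_t()))
E
python3 - <<'E'
from h import *
P=lambda r,z,t=-2:C*[1,1,0]+r0*r+t0*t+[0,0,z]
for s in(1,-1):
    print(s,bot.inverse_kinematics(P(30,250),vq(s)))
js=[bot.inverse_kinematics(P(30,250),vq(s)) for s in(1,-1)]
s=min((1,-1),key=lambda s:9 if (j:=bot.inverse_kinematics(P(30,250),vq(s))) is None else abs(j[5]));print("use",s)
q=vq(s);bot.move_to(P(30,250),q);bot.gripper_to(48)
print(bot.line_to(P(30,155),q,100,contact_N=5));rep("down")
bot.line_to(P(50,155),q,40);rep()
for r in range(52,80,2):
    h=bot.line_to(P(r,155),q,20,contact_N=9);rep(r)
    if h:break
E
```

```text
1 [-1.44092061e-01  5.69698022e-02  1.54377647e+00 -4.44089210e-16
  1.54084639e+00  1.16790495e+00]
-1 [-1.44092061e-01  5.69698022e-02  1.54377647e+00 -4.44089210e-16
  1.54084639e+00 -1.97368770e+00]
use 1
False
down p r30.2 t-1.4 z156.0 F r-0.44 t0.44 z-0.85 op 47.8 T 14.30
 p r50.3 t-2.2 z154.8 F r0.53 t-0.38 z0.13 op 48.1 T 14.95
52 p r52.0 t-2.1 z154.9 F r-0.06 t0.23 z-0.38 op 47.9 T 15.20
54 p r54.0 t-2.0 z155.0 F r-0.84 t-0.83 z0.17 op 47.7 T 15.45
56 p r56.2 t-2.0 z155.0 F r-0.86 t-0.07 z0.71 op 47.8 T 15.70
58 p r56.8 t-1.9 z155.0 F r-6.37 t-0.07 z1.71 op 48.4 T 15.95
60 p r57.3 t-1.8 z154.9 F r-12.96 t-0.11 z4.68 op 48.3 T 16.20
62 p r57.9 t-1.8 z154.9 F r-18.96 t-0.83 z7.29 op 48.6 T 16.45
64 p r58.4 t-1.6 z154.9 F r-24.16 t0.07 z7.71 op 48.3 T 16.70
66 p r58.9 t-1.5 z154.8 F r-31.51 t-0.27 z9.18 op 48.4 T 16.95
68 p r59.4 t-1.3 z154.7 F r-37.24 t1.03 z11.25 op 49.1 T 17.20
70 p r60.0 t-1.1 z154.7 F r-42.89 t0.37 z11.75 op 49.0 T 17.45
72 p r60.5 t-1.1 z154.6 F r-49.23 t0.48 z13.06 op 49.1 T 17.70
74 p r61.0 t-1.0 z154.6 F r-54.40 t1.39 z16.16 op 49.7 T 17.95
76 p r61.9 t-0.9 z154.5 F r-59.59 t-0.49 z17.20 op 50.6 T 18.20
78 p r63.8 t-0.8 z154.5 F r-59.22 t0.94 z17.29 op 54.5 T 18.45
```

```bash
python3 - <<'E'
from h import *
P=lambda r,z,t=-2:C*[1,1,0]+r0*r+t0*t+[0,0,z]
q=vq(1);bot.line_to(P(43,155),q,60);rep()
bot.gripper_to(0);rep("closed");bot.wait(.3);rep("closed")
for r in(43.5,44,44.5):
    bot.line_to(P(r,155),q,20);rep(r)
cv2.imwrite("pics/s4.png",cv2.resize(capture("side")[170:370,250:450,::-1],None,fx=3,fy=3))
cv2.imwrite("pics/t4.png",capture("top")[:,:,::-1])
E
```

```text
p r43.8 t-2.1 z155.0 F r-0.44 t-0.58 z-0.79 op 47.7 T 19.18
closed p r42.2 t-2.0 z155.0 F r-4.96 t-1.47 z2.02 op 18.4 T 19.77
closed p r42.1 t-2.0 z155.0 F r-5.35 t-1.24 z2.13 op 18.6 T 20.07
43.5 p r42.3 t-2.0 z155.0 F r-6.52 t0.35 z3.02 op 18.5 T 20.32
44 p r42.3 t-2.0 z155.0 F r-8.05 t-0.72 z3.03 op 18.7 T 20.57
44.5 p r42.4 t-2.0 z155.0 F r-10.30 t-0.42 z3.64 op 18.5 T 20.82
```

View pics/s4.png

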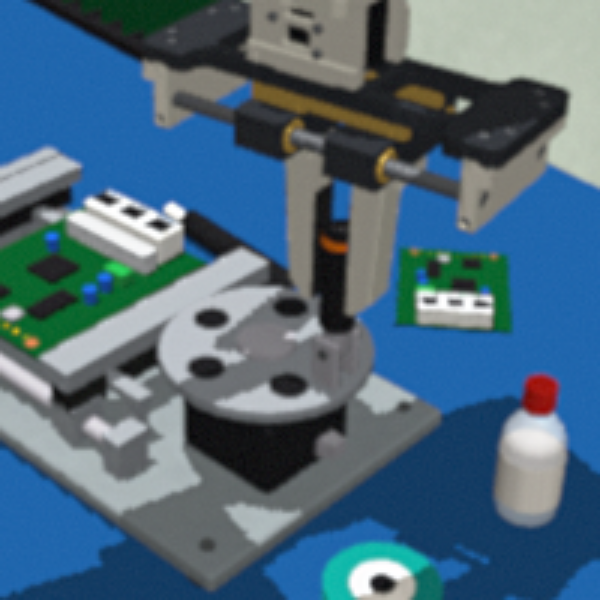

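Handle upright in the fingers, pressed lightly outward on its stop; nothing disturbed. Now cranking the first part with radial force trimming.

```bash
cat >> h.py <<'E'
import json,os
def crank(Cc,phi,steps,rc,vel=50,goal=4.,log=[],quiet=False):
    q=vq(1)
    for k in steps:
        phi-=k;u=np.array([np.cos(phi),np.sin(phi),0]);tv=np.array([u[1],-u[0],0])
        bot.line_to(np.array([Cc[0],Cc[1],155])+rc*u,q,vel)
        f=np.array(bot.current_ft_force());p=np.array(bot.current_tcp_pos());e=p[:2]-Cc[:2]
        Fo=-f@u;Ft=-f@tv;rc+=np.clip(.15*(goal-Fo),-.6,.6)
        pa=np.arctan2(e[1],e[0]);log.append([*p[:2],Ft,Fo])
        if not quiet:print("phi %.3f act %.3f R %.1f Ft %.2f Fo %.2f Fz %.1f rc %.1f T %.1f"%(phi,pa,np.hypot(*e),Ft,Fo,f[2],rc,bot.current_t()))
    return phi,rc,log
E
python3 - <<'E'
from h import *
p=np.array(bot.current_tcp_pos());Cc=(p-45*r0)[:2];print(Cc)
phi=np.arctan2(r0[1],r0[0])
phi,rc,log=crank(Cc,phi,[.15]+[.3]*9,46.)
A=np.array(log);x=np.linalg.lstsq(np.c_[2*A[:,:2],np.ones(len(A))],(A[:,:2]**2).sum(1),rcond=None)[0]
print("fit",x[:2],np.sqrt(x[2]+x[:2]@x[:2]))
json.dump([list(Cc),phi,rc,log],open("st.json","w"))
E
```

```text
[ 5.65418900e+02 -3.77655987e-02]
phi -1.462 act -1.461 R 44.5 Ft -0.45 Fo 8.06 Fz 1.2 rc 45.4 T 21.2
phi -1.762 act -1.765 R 44.0 Ft 0.43 Fo 7.42 Fz 0.1 rc 44.9 T 21.6
phi -2.062 act -2.066 R 43.5 Ft -0.84 Fo 7.22 Fz -0.9 rc 44.4 T 22.1
phi -2.362 act -2.366 R 43.2 Ft -1.68 Fo 7.18 Fz -3.5 rc 43.9 T 22.5
phi -2.662 act -2.663 R 43.0 Ft -2.08 Fo 4.78 Fz -3.4 rc 43.8 T 22.9
phi -2.962 act -2.968 R 43.1 Ft -0.46 Fo 4.58 Fz -2.7 rc 43.7 T 23.3
phi -3.262 act 3.008 R 43.4 Ft -0.86 Fo 5.65 Fz -3.1 rc 43.5 T 23.7
phi -3.562 act 2.703 R 43.6 Ft -1.15 Fo 1.92 Fz -2.0 rc 43.8 T 24.1
phi -3.862 act 2.405 R 44.0 Ft -1.80 Fo 1.23 Fz -0.3 rc 44.2 T 24.5
phi -4.162 act 2.112 R 44.6 Ft -1.56 Fo -2.34 Fz 0.2 rc 44.8 T 24.9
fit [567.23364752   0.64061465] 44.9996864061586
```

Circle fit is exact (R = 45.0, centre (567.2, 0.6)). I estimate the remaining jaw travel from the first top image.

```bash
python3 - <<'E'
from h import *
im=cv2.imread("pics/top0.png")[218:328,218:343]
c=cv2.resize(im,None,fx=6,fy=6,interpolation=cv2.INTER_CUBIC)[:600]
cv2.imwrite("pics/c5.png",c[:, :750])
E
```

```text
(no output)
```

View pics/c5.png

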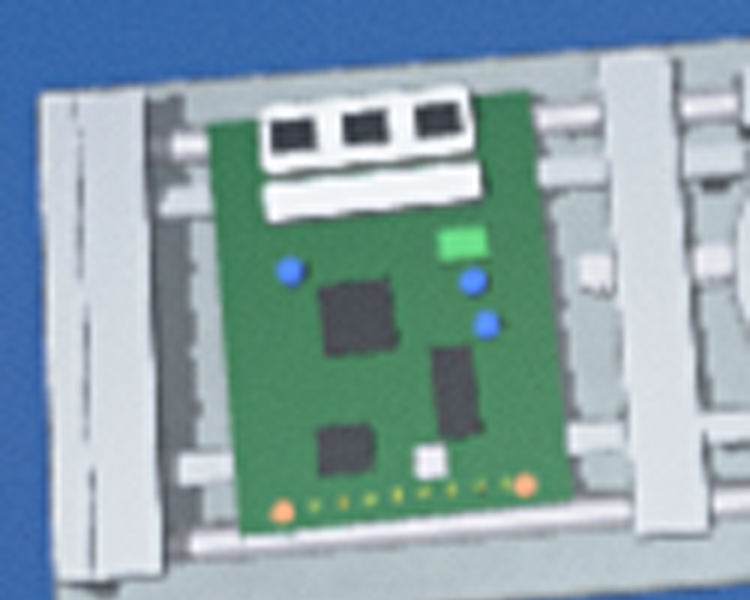

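```bash
python3 - <<'E'
from h import *
g=lambda x,y,z:plane("top",((x+.5)/6-.5+218,(y+.5)/6-.5+218),z)
C2=np.array([567.23,.64])
L=[g(145,92,70),g(162,575,70)];J=[g(602,55,71),g(638,533,71)];Bl=[g(209,124,52.4),g(242,535,52.4)];Br=[g(533,92,52.4),g(570,497,52.4)]
for n,e in dict(L=L,J=J,Bl=Bl,Br=Br).items():
    v=(e[0]-e[1])[:2];print(n,"len",np.linalg.norm(v),"ang",np.degrees(np.arctan2(v[1],v[0])))
hx=(L[0]-L[1]+J[0]-J[1])[:2];hx/=np.linalg.norm(hx);hy=np.array([-hx[1],hx[0]])
for n,e in dict(L=L,J=J,Bl=Bl,Br=Br).items():print(n,[round(float((x[:2]-C2)@hy-125),1) for x in e],[round(float((x[:2]-C2)@hx),1) for x in e])
E
```

```text
L len 158.9844703035335 ang 6.516504679782903
J len 158.37711569823142 ang 6.673068076525052
Bl len 138.50240110772836 ang 8.737227495192357
Br len 137.1486184914729 ang 7.886142734310292
L [120.5, 120.7] [79.0, -79.9]
J [-32.1, -32.3] [80.5, -77.8]
Bl [102.0, 96.8] [70.6, -67.8]
Br [-8.1, -11.2] [73.8, -63.3]
```

```bash
cat >> h.py <<'E'
C2=np.array([567.23,.64])
def favg(n=8):
    a=[]
    for _ in range(n):a.append(bot.current_ft_force());bot.wait(.01)
    return np.mean(a,0)
def fine(phi,rc,k,n,vel,stop=None,cN=None):
    q=vq(1);out=[]
    for _ in range(n):
        phi-=k;u=np.array([np.cos(phi),np.sin(phi),0]);tv=np.array([u[1],-u[0],0])
        h=bot.line_to(np.array([*C2,155])+rc*u,q,vel,contact_N=cN)
        f0=np.array(bot.current_ft_force());f=favg();e=np.array(bot.current_tcp_pos())[:2]-C2;pa=np.arctan2(e[1],e[0])
        lag=(pa-phi+np.pi)%(2*np.pi)-np.pi
        rc+=np.clip(.12*(3+f@u),-.5,.5)
        print("phi %.3f lag %.4f R %.2f Ft0 %.2f Ft %.2f Fo %.2f T %.1f %s"%(phi,lag,np.hypot(*e),-f0@tv,-f@tv,-f@u,bot.current_t(),h))
        out.append(-f@tv)
        if stop and out[-1]>stop:break
    json.dump([phi,rc],open("st2.json","w"));return phi,rc
E
python3 - <<'E'
from h import *
p=np.array(bot.current_tcp_pos())[:2]-C2;phi=np.arctan2(p[1],p[0]);print("start",phi,np.hypot(*p))
phi,rc=fine(phi,45.7,.3,9,50,stop=4)
phi,rc=fine(phi,rc,.05,8,15,stop=4)
E
```

```text
start 2.154221451321027 44.9754275015157
phi 1.854 lag -0.0081 R 45.35 Ft0 -1.04 Ft -1.56 Fo 1.40 T 25.4 False
phi 1.554 lag -0.0137 R 45.53 Ft0 -1.88 Ft -2.18 Fo 3.83 T 25.9 False
phi 1.254 lag -0.0109 R 45.63 Ft0 -1.36 Ft -1.37 Fo 4.44 T 26.4 False
phi 0.954 lag -0.0046 R 45.63 Ft0 0.13 Ft -0.22 Fo 3.70 T 26.9 False
phi 0.654 lag -0.0076 R 45.57 Ft0 -0.32 Ft -0.67 Fo 2.86 T 27.4 False
phi 0.354 lag -0.0140 R 45.52 Ft0 -0.60 Ft -1.08 Fo 3.20 T 27.9 False
phi 0.054 lag -0.0156 R 45.44 Ft0 -0.08 Ft -1.45 Fo 3.83 T 28.4 False
phi -0.246 lag -0.0142 R 45.35 Ft0 -0.60 Ft -1.50 Fo 3.91 T 28.9 False
phi -0.546 lag -0.0131 R 45.22 Ft0 -0.98 Ft -0.87 Fo 4.43 T 29.4 False
phi -0.596 lag 0.0032 R 45.15 Ft0 2.03 Ft 1.98 Fo 3.53 T 29.7 False
phi -0.646 lag 0.0001 R 45.09 Ft0 2.34 Ft 2.58 Fo 3.19 T 30.1 False
phi -0.696 lag -0.0036 R 45.08 Ft0 2.36 Ft 2.11 Fo 3.61 T 30.5 False
phi -0.746 lag -0.0032 R 45.06 Ft0 2.05 Ft 1.67 Fo 2.96 T 30.8 False
phi -0.796 lag -0.0026 R 45.06 Ft0 2.02 Ft 2.11 Fo 3.15 T 31.2 False
phi -0.846 lag -0.0024 R 45.01 Ft0 1.43 Ft 1.74 Fo 3.21 T 31.6 False
phi -0.896 lag -0.0021 R 44.99 Ft0 2.19 Ft 2.11 Fo 3.05 T 31.9 False
phi -0.946 lag -0.0024 R 44.96 Ft0 2.10 Ft 1.66 Fo 3.12 T 32.3 False
```

```bash
python3 - <<'E'
from h import *
phi,rc=json.load(open("st2.json"))
phi,rc=fine(phi,rc,.07,10,18,stop=3.2)
if bot.current_t()<36.5 and False:pass
E
python3 - <<'E'
from h import *
phi,rc=json.load(open("st2.json"))
u=np.array([np.cos(phi),np.sin(phi),0]);tv=np.array([u[1],-u[0],0]);f=favg(5);Ft=-f@tv;print(Ft)
if Ft<3.1: fine(phi,rc,.05,34,15,stop=3.2)
E
```

```text
phi -1.016 lag -0.0039 R 44.93 Ft0 2.35 Ft 1.91 Fo 3.24 T 32.7 False
phi -1.086 lag -0.0033 R 44.94 Ft0 2.72 Ft 1.79 Fo 3.45 T 33.1 False
phi -1.156 lag -0.0030 R 44.88 Ft0 1.92 Ft 1.60 Fo 3.03 T 33.5 False
phi -1.226 lag -0.0026 R 44.85 Ft0 2.01 Ft 1.63 Fo 3.21 T 33.9 False
phi -1.296 lag -0.0029 R 44.84 Ft0 2.91 Ft 1.79 Fo 3.07 T 34.3 False
phi -1.366 lag -0.0027 R 44.81 Ft0 0.83 Ft 1.89 Fo 3.14 T 34.6 False
phi -1.436 lag -0.0031 R 44.79 Ft0 1.52 Ft 1.91 Fo 3.50 T 35.0 False
phi -1.506 lag -0.0026 R 44.77 Ft0 2.59 Ft 1.92 Fo 3.23 T 35.4 False
phi -1.576 lag -0.0028 R 44.74 Ft0 3.10 Ft 2.06 Fo 3.03 T 35.8 False
phi -1.646 lag -0.0028 R 44.74 Ft0 1.78 Ft 1.70 Fo 3.20 T 36.2 False
1.5351827119142019
phi -1.696 lag -0.0011 R 44.73 Ft0 1.78 Ft 2.10 Fo 2.64 T 36.6 False
phi -1.746 lag -0.0021 R 44.69 Ft0 2.41 Ft 2.25 Fo 2.72 T 37.0 False
phi -1.796 lag 0.0002 R 44.75 Ft0 3.53 Ft 3.05 Fo 3.26 T 37.4 False
phi -1.846 lag 0.0035 R 44.75 Ft0 3.51 Ft 3.84 Fo 3.31 T 37.7 False
```

```bash
python3 - <<'E'
from h import *
phi,rc=json.load(open("st2.json"))
fine(phi,rc,.025,1,10)
im=capture("top")[:,:,::-1];s=capture("side")[:,:,::-1]
o=np.zeros((440,800,3),np.uint8);o[:,:400]=cv2.resize(im[218:328,218:318],(400,440));o[:,400:]=cv2.resize(s[210:310,195:295],(400,440));cv2.imwrite("pics/c6.png",o)
E
```

```text
phi -1.871 lag 0.0063 R 44.74 Ft0 5.30 Ft 4.75 Fo 3.47 T 38.0 False
```

View pics/c6.png

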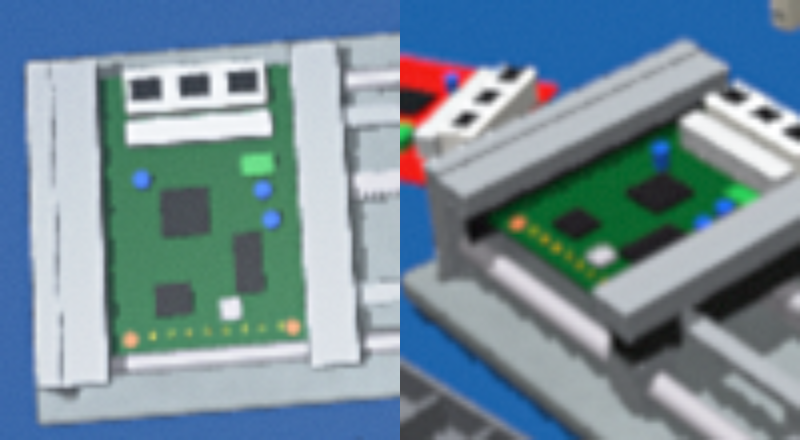

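The board sits square under the fixed lip (left crop, lip edge at x≈105; jaw lip at x≈300), and the resistance has risen about 2.8 N at the handle, roughly 15 N at the jaw. I let go and check.

```bash
python3 - <<'E'
from h import *
p=np.array(bot.current_tcp_pos())
bot.gripper_to(60);rep("open")
p=np.array(bot.current_tcp_pos());bot.line_to([p[0],p[1],265],None,100);rep("up")
bot.move_to([400,-150,350],vq(1)) if bot.inverse_kinematics([400,-150,350],vq(1)) is not None else None
rep("clear")
s=capture("side")[:,:,::-1];im=capture("top")[:,:,::-1]
o=np.zeros((440,800,3),np.uint8);o[:,:400]=cv2.resize(im[205:325,218:438],(400,440)) if 0 else cv2.resize(im[215:325,300:400],(400,440));o[:,400:]=cv2.resize(s[210:375,275:425],(400,440));cv2.imwrite("pics/c7.png",o)
E
```

```text
open p r35.1 t-23.8 z155.0 F r0.15 t0.05 z-0.32 op 59.9 T 38.98
up p r35.0 t-24.2 z264.0 F r-0.30 t0.46 z-0.09 op 59.7 T 40.23
clear p r99.9 t-199.8 z349.3 F r-0.05 t0.18 z-0.68 op 59.7 T 41.08
```

View pics/c7.png

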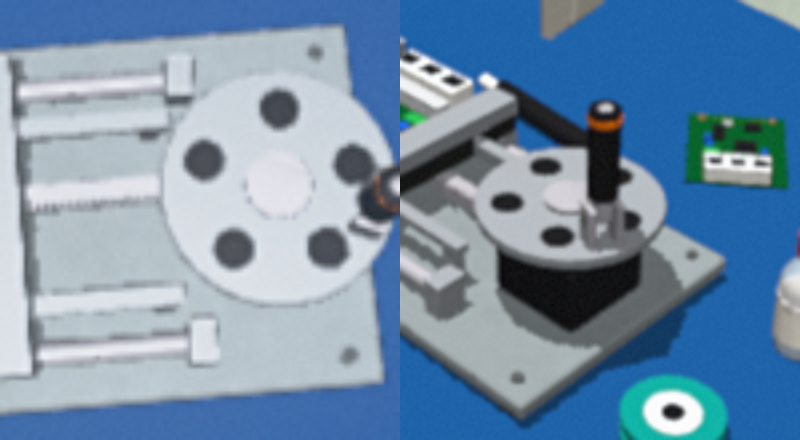

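The handle stands upright (right crop, from (600,230) up to the band at (605,118)), the robot is clear and the bystanders in view look undisturbed. I hand the job in.

```bash
python3 -c "
from station import bot
print(bot.sign_off(),bot.current_t())"
```

```text
the job is handed in; nothing more can be done
the job is handed in; nothing more can be done
```

I folded the handle out to its stop, cranked the wheel about 6.9 rad clockwise, and handed the job in at about 41 s. The board is gripped square under the fixed jaw's lip.

- **Grip:** resistance at the handle held steady at about 1.9 N, then rose over the last three or four small steps to 4.75 N. That works out to roughly 15 N of jaw force before letting go, and by the data given at most about 14 N should remain. I did not measure the jaw force directly or check it after release.
- **Position:** the last picture of the board, taken just before I let go, shows it square under the lip. I estimate the jaw face at holder y of about 17–18 mm. That is at the near end of the expected 17–29 mm, with about 2 mm of uncertainty.
- **Last check:** the handle stands upright and the robot is clear, with the tool force near zero. The bystanders in view looked undisturbed, but the parts tray and the far ends of the scene were outside that last crop.
- **What went wrong on the way:**
  - The first folding arc stopped at about 67° on its force limit, so I finished the fold by pushing from above.
  - The force stop I set on that push did not trigger, and I pressed the handle against its stop with up to about 60 N. That is below the 120 N wrist limit and was done with the fingers, not the gripper's body.

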